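# Ratchet the shaft clamp tight

## Task

Tighten the clamp nut on the inspection fixture by swinging its red ratchet lever back and forth: the yellow cheeks leave only a short swing, clockwise (seen from above) drives the nut and the way back only clicks. First take the copper-coloured test sleeve that stands in the lever's way and stand it upright on the round green pad, without the lever ever pushing on it; then work the lever until the nut is fully tight, when the blue strap is down on the shaft and the lever comes up solid. Leave the gauge case, the caliper and the micrometer where they lie.

Things in the scene. Friction and masses are not known exactly. Their poses are not given: they have to be found in the camera images.
- fixture: Grey cast clamping fixture, fixed. Origin: on the table under the nut's vertical axis; z up. Base plate 20 mm high, x -65 to 160, y -95 to 95 mm. Two yellow upright cheeks (24 mm square, 115 mm high) at x -43, y +-54 mm stop the lever. A steel shaft (42 mm diameter, along y, at x 100) lies in vee blocks under a blue strap that ends on it.
- lever: Ratchet lever: steel head (78 mm diameter, 24 mm high) and handle, red grip 22 mm in diameter from 110 to 200 mm off the axis. Origin on the nut's axis, 14 mm below the handle's middle line; x runs out along the handle, z up. Swings level from 0.625 rad to the fixture's -y side of its -x direction (back end, start within 0.2 rad of it) to 0.625 rad to its +y side (forward end, clockwise).
- lever_grip (a point): Point on the middle line of the red grip, 155 mm out from the nut's axis; 96 to 98 mm above the table at the start, 92 mm when tight. Driving forward takes 3 to 5 N here, after up to 0.4 rad of free play following a reversal; backward 0.5 to 2 N (clicks over 18 teeth a turn, nut stays put). The lever stays where it is left.
- nut (a joint): Turn of the clamp nut in rad, growing clockwise seen from above: 0 to 0.7 at the start, 2.7 when fully tight (hard stop; lever and nut then come up solid). The red pointer on the stud above the hexagon turns with it (at 0 it points along the fixture's +x); the blue strap sinks 2.2 mm per rad and meets the shaft when tight.
- sleeve: Loose copper-coloured test sleeve, standing upright in the lever's way: 45 mm diameter up to 95 mm, a narrower 34 mm spigot on top to 115 mm, 0.35 to 0.7 kg. Origin: centre of its underside, z up its axis.
- pad: Round green pad fixed to the table, 140 mm diameter, 4 mm thick. Origin: centre of its underside.
- case: Loose closed wooden gauge case, 90 x 140 x 44 mm (x, y, z). Origin: centre of its underside. Leave alone.
- caliper: Loose dial caliper lying flat, 200 mm long along its x (from -90 to 110 mm), jaws 55 mm towards -y, yellow dial, 17 mm high. Leave alone.
- micrometer: Loose micrometer lying flat, 170 mm long along its x (from -45 to 125 mm), frame 45 mm towards -y, 16 mm high. Leave alone.
Not all that is in view belongs to the job. There is more than one size of the sleeve; the one meant has the size given above.

How it is judged:
On the way, in this order (a step that is already met when the one before it is completed fails the run):
1. the sleeve stands upright on the green pad, let go, before the nut is tight (horizontal distance between sleeve and pad below 0.05 m and height (world z) of sleeve below 0.01 m and angle between sleeve's own z axis and vertical below 0.1 rad and contact force between the fingers and sleeve below 0.1 N and value of joint nut below 2.5 rad), for 0.2 s.
2. the nut is fully tight (value of joint nut above 2.6 rad), for 0.2 s.
At the end, for the whole second after the job is handed in: The nut is turned to its stop (within 0.2 rad of 2.7 rad) and the sleeve stands upright and at rest on the green pad, its centre within 50 mm of the pad's centre (value of joint nut above 2.6 rad and horizontal distance between sleeve and pad below 0.05 m and height (world z) of sleeve below 0.01 m and angle between sleeve's own z axis and vertical below 0.1 rad and linear speed of sleeve below 0.02 m/s); the robot touches nothing.
It fails at once if the lever pushes on the sleeve (contact force between lever and sleeve above 1.5 N).
It fails at once if the sleeve is tipped over (angle between sleeve's own z axis and vertical above 0.8 rad).
It fails at once if the gauge case, caliper or micrometer is moved by more than 30 mm (distance of any of case, caliper, micrometer from where it was at the start of the episode above 0.03 m).
It also fails if it takes over 72 s, if anything falls off the work surface, if the arm or the gripper's body presses on something with over 40 N, if the wrist force passes 120 N, or if a joint passes its speed limit or range.

## Robot

A 6-joint arm with a two-finger parallel gripper is mounted at the origin on the work surface. World frame = base frame: x ahead of the robot, y to its left, z up, the work surface at z = 0. Lengths are in m, angles in rad, forces in N, time in s.
With the tool pointing down it reaches from about 0.25 to 0.725 m from the base axis. Payload 4 kg.
Tool frame: the origin (TCP) lies between the finger pads; the fingertips stand 11 mm ahead of it and the grasp point (between the pads) lies 8 mm behind it (bot.tip_extent is the distance from the TCP to the fingertips, in m); z points along the fingers, y is the line along which they close (so a half turn about z gives the same grasp; the last joint's range is limited). The gripper opens to 85 mm and grips with 20 to 120 N. Pads are 22 mm wide; open, the fingers measure 114 mm over their backs; the gripper's body (76 mm by 85 mm) begins 54 mm behind the grasp point. The pads swing forward as they close: fully open they stand 13 mm farther back than shut.
Start: joints at [-1.18, 0.241, 0.005, 1.335, 0, 1.571], TCP at [0.19, -0.462, 0.242] pointing down, gripper open.
Joint ranges: [-2.72, 2.72], [-1.05, 1.87], [-1.09, 1.28], [-1.99, 2.15], [-1.42, 1.44], [-3.14, 3.14]. Speed limits (rad/s): [2.79, 2.79, 3.14, 3.14, 3.14, 3.14].

## Interface

Orientations are given as a unit quaternion [x, y, z, w].
In Python, from workcell import bot gives the robot as it stands. The module is installed in compiled form; this text tells all that it offers.
- The arm moves only by the tool drive_tool, never from a script. Its argument "rows" is a list of rows, each an object of numbers: "dx", "dy", "dz": the shift along the tool's x, y, z in units of 50 mm (1.0 is 50 mm); "wx", "wy", "wz": the turn, a rotation vector about the tool's x, y, z in units of 5 degrees (1.0 is 5 degrees); "hand": the finger opening in mm, from 0 to 85.4. A call has 1 to 20 rows; each row is the pose to reach, as a shift and turn from the pose commanded when the call began, along the tool's axes at that moment; what a row does not reach only later rows make up. A row lasts 1/10 s, in which the tool goes at most 50 mm and 8.59 degrees, less where a joint would pass 70% of its speed; a pose out of reach is approached as far as the arm can. A call with a gripper value outside its range is refused whole. The fingers move at their own pace and stop on an object; the grip force is fixed at half the most. Time passes only in rows, so rows that repeat a pose let the fingers close. It gives the time, the measured TCP pose, the force, the opening and the grip force at its end, in the units of the state.
- bot.get_obs(): the state, without advancing time (a new reading comes with each control period).
- bot.camera(name): name is "scene" or "side" or "wrist"; returns the picture (384x512x3 uint8, red, green, blue); there is no depth.
- bot.get_calibration(name): a dict with "vfov" (degrees; the focal length in pixels is half the picture's height over the tangent of half this angle, whatever the lens; pixels are square), "cx", "cy" (the principal point, pixels), "k1" (the pictures are not rectified: a ray, as slopes to the right and down, at radius r is drawn at 1 + k1 r^2 times it, then the intrinsics apply), "origin" and "rotation" of the camera in the world; the wrist camera has in their place "mount" (4x4, takes a point from camera to tool coordinates, whose origin is the TCP and whose axes are the flange's). Camera axes: x right, y up, looking along -z (the intrinsics and any distortion apply to the point x, -y, -z); pixel columns grow to the right and rows downward; lengths in m; the calibration is good to about 2 mm. A picture is of the moment at which its call begins: read the wrist's pose just before it. get_calibration takes no time and is no camera call.
- bot.job_done(): hands the job in; it is judged then, once.
Trained networks look in the newest picture that a camera, given by its name, has taken for a name from the list of things; names that differ only in an ending like _2 or _b are one class to them, and where a whole thing is asked for, a point or a joint stands for the part that bears it (a point fixed in the world has none). Each returns a list of dicts, best first, with "score" (0 to 1); they miss things now and then, are a little off and sometimes report something else, mostly with a low value. They report only what shows in the picture. A call takes as long as a camera call. They do not tell look-alikes from the thing itself.
- bot.look_for(camera, thing): "extent" ([centre column, centre row, width, height] in pixels, round what is visible of it).
- bot.outline_of(camera, thing): "region" (384x512 bool, what is visible of it) and "extent" ([centre column, centre row, width, height] in pixels, round what is visible of it).
The state is a dict: "clock": time; "joint_pos": joint angles; "joint_vel": joint speeds; "tau": joint torques, N m; "eef_pos": TCP position; "tool_rot": TCP orientation; "ft_force": force on the tool from outside, world axes, zero at the start; "ft_torque": the same for the moment, N m; "grip_width": finger opening in m; "grasp_force": force on a finger pad.
Only numpy, scipy, OpenCV 4.12 (cv2) and the standard library are available. Lean on these libraries where they do the work, as an engineer would, in place of code of your own. Each camera call takes 0.05 s, during which the arm holds its last target. There are 200 camera calls.

## Working session

There is one attempt and no reset: what is moved stays moved. The work goes in short steps, Python scripts to look and compute and a tool call to move; the robot and the scene stay as the last step left them, time stands still between calls to the robot, and variables do not carry over. Pictures are saved under pics/ and viewed, at most 10 in all, crops included, and the job is handed in when it is done.

Besides the shell and the picture viewer there is one more tool, called after "Request:" as name(argument=value, ...), one argument or row to a line, values as JSON. drive_tool: Moves the arm, as the interface text tells. Its arguments: {"type":"object","properties":{"rows":{"type":"array","items":{"type":"object","properties":{"dx":{"type":"number"},"dy":{"type":"number"},"dz":{"type":"number"},"wx":{"type":"number"},"wy":{"type":"number"},"wz":{"type":"number"},"hand":{"type":"number"}}}}},"required":["rows"]}

```bash
mkdir -p pics; cat > h.py <<'E'
import numpy as np, cv2
from scipy.spatial.transform import Rotation as R
from workcell import bot
def K(c):
    f=192/np.tan(np.radians(c['vfov'])/2); return f,c['cx'],c['cy'],c['k1']
def pose(name,obs=None):
    c=bot.get_calibration(name)
    if 'mount' in c:
        o=obs or bot.get_obs(); T=np.eye(4); T[:3,:3]=R.from_quat(o['tool_rot']).as_matrix(); T[:3,3]=o['eef_pos']
        T=T@np.array(c['mount']); return c,T[:3,3],T[:3,:3]
    r=np.array(c['rotation']); 
    if r.size==4: r=R.from_quat(r).as_matrix()
    return c,np.array(c['origin']),r
def proj(name,P,obs=None):
    c,o,r=pose(name,obs); f,cx,cy,k=K(c); q=(np.atleast_2d(P)-o)@r
    s=np.c_[q[:,0]/-q[:,2],-q[:,1]/-q[:,2]]; s*=1+k*(s**2).sum(1)[:,None]
    return s*f+[cx,cy]
def unproj(name,uv,z,obs=None):
    c,o,r=pose(name,obs); f,cx,cy,k=K(c); d=(np.atleast_2d(uv)-[cx,cy])/f; s=d.copy()
    for _ in range(20): s=d/(1+k*(s**2).sum(1)[:,None])
    v=np.c_[s[:,0],-s[:,1],-np.ones(len(s))]@r.T
    return o+v*((z-o[2])/v[:,2])[:,None]
E
python3 - <<'E'
from h import *
a=bot.camera('scene');b=bot.camera('side')
for n,i in(('scene',a),('side',b)):
    cv2.imwrite(f'pics/{n}1.png',i[...,::-1])
    for t in ['fixture','lever','sleeve','pad','case','caliper','micrometer','nut']:
        print(n,t,[(round(d['score'],2),np.round(d['extent']).tolist()) for d in bot.look_for(n,t)[:4]])
    c,o,r=pose(n);print(o,r[:,2])
print(bot.get_obs())
E
```

```text
scene fixture [(0.6, [237.0, 237.0, 119.0, 105.0])]
scene lever [(0.83, [212.0, 206.0, 71.0, 38.0])]
scene sleeve [(0.96, [217.0, 170.0, 20.0, 51.0]), (0.75, [230.0, 185.0, 15.0, 33.0]), (0.57, [259.0, 169.0, 20.0, 49.0]), (0.28, [213.0, 206.0, 69.0, 38.0])]
scene pad [(0.67, [343.0, 197.0, 38.0, 25.0])]
scene case [(0.61, [124.0, 204.0, 44.0, 28.0])]
scene caliper []
scene micrometer [(0.79, [106.0, 271.0, 29.0, 41.0])]
scene nut [(0.7, [232.0, 207.0, 18.0, 13.0])]
[ 1.58048775 -0.11195308  0.88937279] [ 0.79624346 -0.101649    0.59637558]
side fixture [(0.9, [232.0, 187.0, 110.0, 61.0])]
side lever [(0.83, [254.0, 170.0, 71.0, 26.0]), (0.4, [218.0, 299.0, 51.0, 50.0])]
side sleeve [(0.94, [276.0, 203.0, 11.0, 36.0]), (0.86, [311.0, 196.0, 22.0, 44.0]), (0.69, [289.0, 227.0, 18.0, 50.0]), (0.63, [254.0, 172.0, 69.0, 33.0])]
side pad [(0.58, [218.0, 297.0, 53.0, 49.0]), (0.38, [234.0, 187.0, 107.0, 61.0])]
side case [(0.65, [319.0, 153.0, 31.0, 31.0])]
side caliper [(0.96, [156.0, 276.0, 58.0, 35.0])]
side micrometer [(0.64, [255.0, 134.0, 40.0, 8.0])]
side nut [(0.72, [218.0, 298.0, 53.0, 49.0]), (0.43, [232.0, 171.0, 10.0, 7.0])]
[0.09012692 0.86411277 0.958417  ] [-0.34131743  0.66078499  0.66848007]
{'clock': 0.9, 'joint_pos': array([-1.17999998e+00,  2.40570653e-01,  5.00311431e-03,  1.33516388e+00,
        2.76892901e-05,  1.57077708e+00]), 'joint_vel': array([ 0.00030655,  0.00140765,  0.00057025,  0.00109761, -0.00024394,
       -0.00016261]), 'tau': array([-1.32361165e-03, -3.72193766e+01,  2.52695811e+01,  1.03466933e-03,
        4.78482491e-05,  8.92508627e-07]), 'eef_pos': array([ 0.1904757 , -0.46231396,  0.24232233]), 'tool_rot': array([9.80968570e-01, 1.94166587e-01, 1.98822876e-05, 2.91496020e-05]), 'ft_force': array([ 0.48840218, -0.10121128, -0.09883117]), 'ft_torque': array([-0.05970227,  0.0051534 ,  0.0120529 ]), 'grasp_force': 0.0, 'grip_width': 0.08574854162746819}
```

View pics/scene1.png

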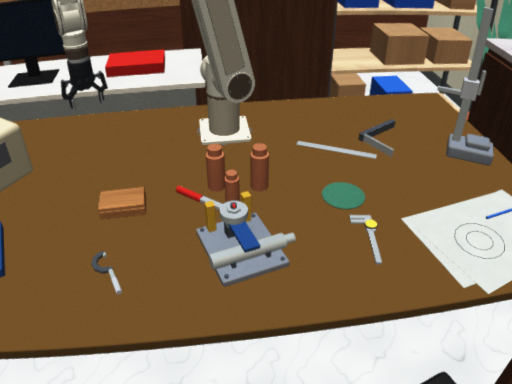

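View pics/side1.png

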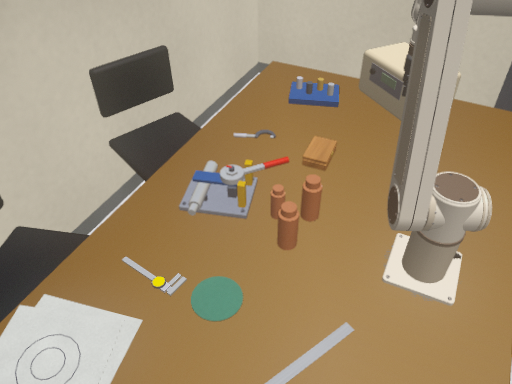

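Three copper sleeves are candidates, by scene pixels: (217,170) and (259,169), both large, and (231,187), smaller and right between the cheeks in the lever's path. I'll measure their sizes and the fixture pose.

```bash
python3 - <<'E'
from h import *
from scipy.optimize import least_squares
imgs={n:bot.camera(n) for n in('scene','side')}
dets={n:bot.outline_of(n,'sleeve') for n in imgs}
E={n:[d['extent'] for d in dets[n] if d['extent'][2]<30] for n in imgs}
print({n:np.round(E[n],1).tolist() for n in E})
def cyl(p,d,d2,h1,h):
    a=np.linspace(0,2*np.pi,40); return np.vstack([np.c_[p[0]+r*np.cos(a),p[1]+r*np.sin(a),0*a+z] for r,z in((d/2,0),(d/2,h1),(d2/2,h1),(d2/2,h))])
def ext(n,P):
    u=proj(n,P);a,b=u.min(0),u.max(0);return np.r_[(a+b)/2,b-a]
for n in E:
  for e in E[n]:
    # fit position + scale in single view
    def res(v): return ext(n,cyl(v[:2],v[2],v[2]*34/45,v[3]*95/115,v[3]))-e
    s=least_squares(res,[*unproj(n,[e[:2]],.05)[0][:2],.05,.12]);print(n,np.round(e),s.x.round(4),s.cost.round(3))
for n,uv in(('side',[217,298]),('scene',[343.5,195.5])):print('pad',n,unproj(n,[uv],.004))
for n in imgs:
  for t in('pad','caliper','case','micrometer'):
    for d in bot.outline_of(n,t)[:2]:
      m=cv2.findContours(d['region'].astype(np.uint8),0,2)[0]; q=unproj(n,max(m,key=len)[:,0,:].astype(float),.01)
      print(n,t,round(d['score'],2),q.mean(0).round(3),q.min(0).round(3),q.max(0).round(3))
# red grip
for n in imgs:
  h=cv2.cvtColor(imgs[n],cv2.COLOR_RGB2HSV); m=((h[...,0]<4)|(h[...,0]>176))&(h[...,1]>200)&(h[...,2]>120)
  k,l,st,ce=cv2.connectedComponentsWithStats(m.astype(np.uint8))
  for i in range(1,k):
    if 8<st[i,4]<600 and 150<ce[i,0]<300: print(n,'red',st[i],ce[i].round(1),unproj(n,[ce[i]],.097).round(4))
sc=cv2.resize(imgs['scene'][135:290,165:305],None,fx=3.8,fy=3.8,interpolation=cv2.INTER_CUBIC)
cv2.imwrite('pics/crop1.png',sc[...,::-1])
sc=cv2.resize(imgs['side'][140:260,165:335],None,fx=4.5,fy=4.5,interpolation=cv2.INTER_CUBIC)
cv2.imwrite('pics/crop2.png',sc[...,::-1])
E
```

```text
{'scene': [[258.9, 169.4, 22.9, 45.6], [217.9, 170.6, 21.4, 49.6], [233.1, 185.1, 18.4, 33.9]], 'side': [[311.0, 198.3, 17.6, 44.8], [287.6, 227.4, 22.6, 53.0], [278.6, 201.9, 12.6, 37.8]]}
scene [259. 169.  23.  46.] [0.3834 0.0786 0.0727 0.1342] 0.0
scene [218. 171.  21.  50.] [ 0.3868 -0.0533  0.0627  0.1532] 0.0
scene [233. 185.  18.  34.] [ 0.4312 -0.0102  0.0561  0.096 ] 0.0
side [311. 198.  18.  45.] [ 0.3647 -0.0556  0.0446  0.1517] 0.0
side [288. 227.  23.  53.] [0.3804 0.0936 0.0591 0.1643] 0.0
side [279. 202.  13.  38.] [ 0.4527 -0.008   0.0362  0.1305] 0.0
pad side [[0.47306242 0.34309347 0.004     ]]
pad scene [[0.48103677 0.34017389 0.004     ]]
scene pad 0.63 [0.494 0.338 0.01 ] [0.414 0.269 0.01 ] [0.561 0.408 0.01 ]
scene caliper 0.87 [0.688 0.356 0.01 ] [0.59  0.319 0.01 ] [0.788 0.394 0.01 ]
scene case 0.84 [ 0.423 -0.378  0.01 ] [ 0.348 -0.441  0.01 ] [ 0.495 -0.289  0.01 ]
scene case 0.51 [ 0.52  -0.028  0.01 ] [ 0.463 -0.073  0.01 ] [0.577 0.021 0.01 ]
scene micrometer 0.75 [ 0.718 -0.385  0.01 ] [ 0.639 -0.43   0.01 ] [ 0.801 -0.338  0.01 ]
side pad 0.81 [0.468 0.346 0.01 ] [0.401 0.274 0.01 ] [0.541 0.415 0.01 ]
side caliper 0.71 [0.672 0.361 0.01 ] [0.576 0.324 0.01 ] [0.784 0.395 0.01 ]
side case 0.81 [ 0.446 -0.374  0.01 ] [ 0.395 -0.475  0.01 ] [ 0.504 -0.276  0.01 ]
side micrometer 0.57 [0.672 0.362 0.01 ] [0.579 0.324 0.01 ] [0.784 0.394 0.01 ]
scene red [176 186  26  15 145] [188.3 192.6] [[ 0.5189 -0.1495  0.097 ]]
```

View pics/crop1.png

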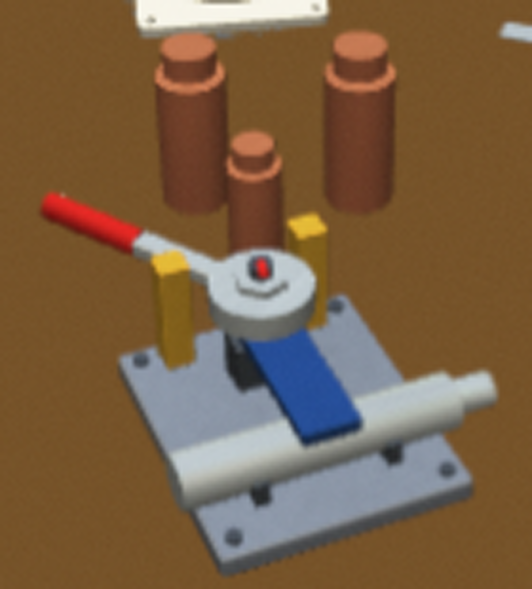

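View pics/crop2.png

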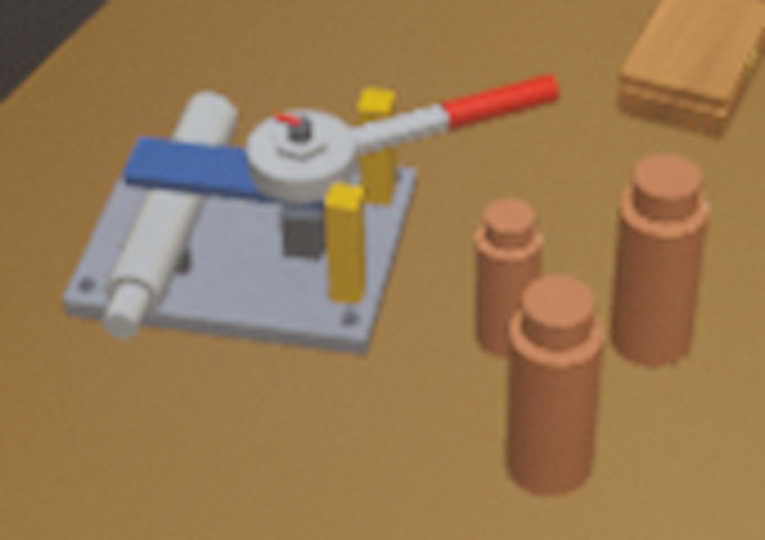

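Crop 1 and crop 2 show it clearly: two large sleeves and one smaller sleeve with its spigot top at scene ≈(231,173), side ≈(278,188). The small one stands within the lever's swing. Next I'll triangulate heights and diameters to confirm it, and fit the fixture.

```bash
python3 - <<'E'
from h import *
from scipy.optimize import least_squares
A=lambda u:(np.array(u)+.5)/3.8-.5+[165,135]
B=lambda u:(np.array(u)+.5)/4.5-.5+[165,140]
def tri(a,b):
    f=lambda p:np.r_[proj('scene',p)[0]-a,proj('side',p)[0]-b]
    s=least_squares(f,[.45,0,.1]);return s.x.round(4),s.fun.round(1)
for nm,a,b in(('small top',[252,145],[509,214]),('smallshoulder',[253,168],[508,240]),('bigL top',[189,47],[667,178]),('bigR top',[360,46],[558,302]),('grip end',[50,205],[549,89]),('grip start',[140,241],[447,115]),('head top',[262,278],[301,142])):
    print(nm,tri(A(a),B(b)))
# diameters at small shoulder: widths 228..281 crop1 ; 475..542 crop2
for n,l,r,F in(('scene',[228,170],[282,170],A),('side',[475,242],[542,242],B)):
    q=unproj(n,[F(l),F(r)],.095);print('dia',np.linalg.norm(q[0]-q[1]))
pts=[(-.043,-.054,.115,'scene',A([171,263])),(-.043,.054,.115,'scene',A([307,224])),(-.043,.054,.115,'side',B([345,195])),(-.043,-.054,.115,'side',B([376,98])),
(-.065,-.095,.02,'scene',A([121,360])),(.16,.095,.02,'scene',A([472,484])),(.16,-.095,.02,'scene',A([221,562])),
(.16,.095,.02,'side',B([67,300])),(-.065,.095,.02,'side',B([366,342])),(-.065,-.095,.02,'side',B([417,170]))]
def res(v):
    c,s=np.cos(v[2]),np.sin(v[2]);o=[]
    for x,y,z,n,u in pts:o+=list(proj(n,[v[0]+c*x-s*y,v[1]+s*x+c*y,z])[0]-u)
    return o
s=least_squares(res,[.55,-.03,0.2]);print('fixture',s.x,np.round(s.fun,1))
v=s.x
for n,u,F in(('scene',[50,205],A),('scene',[140,241],A),('side',[549,89],B),('side',[447,115],B)):
    p=unproj(n,[F(u)],.097)[0,:2]-v[:2];print(n,'r',np.hypot(*p).round(4),'ang from -x',((np.arctan2(p[1],p[0])-v[2]-np.pi+np.pi)%(2*np.pi)-np.pi).round(3))
E
```

```text
small top (array([ 0.4613, -0.0184,  0.1144]), array([ 0.,  0.,  0., -0.]))
smallshoulder (array([ 0.461 , -0.0179,  0.0915]), array([ 0.1,  0.1,  0.1, -0.1]))
bigL top (array([ 0.3662, -0.0591,  0.1507]), array([ 0.2,  0.2,  0.1, -0.2]))
bigR top (array([0.3849, 0.0802, 0.1506]), array([ 0.2,  0.2,  0.2, -0.2]))
grip end (array([ 0.4986, -0.1787,  0.0984]), array([ 0.4,  0.4,  0.4, -0.5]))
grip start (array([ 0.5531, -0.1131,  0.0996]), array([-0.1, -0.1, -0.1,  0.1]))
head top (array([ 0.6261, -0.028 ,  0.1122]), array([ 0.2,  0.1,  0.2, -0.2]))
dia 0.04295060895842397
dia 0.04540992748671394
fixture [ 0.62694082 -0.02862169  0.26545369] [-0.1 -0.7  0.4  0.1 -0.3 -0.3  0.  -0.  -0.9 -1.3  1.  -1.  -0.1 -0.2
 -1.5 -0.7  0.  -0.9  0.1 -0.9]
scene r 0.2009 ang from -x 0.587
scene r 0.114 ang from -x 0.566
side r 0.1959 ang from -x 0.597
side r 0.114 ang from -x 0.617
```

The small sleeve triangulates to 114 mm high and 43–45 mm in diameter, at (0.461, −0.018). The other two are 151 mm high, so they are decoys. I'll move above the small one and refine with the wrist camera.

Request:
drive_tool(
  rows=[
    {"dx": 4.2,"dy": -3.1,"wz": 2.2,"hand": 85},
    {"dx": 8.4,"dy": -6.15,"wz": 4.5},
    {"dx": 8.4,"dy": -6.15,"wz": 4.5},
    {"dx": 8.4,"dy": -6.15,"wz": 4.5},
    {"dx": 8.4,"dy": -6.15,"wz": 4.5},
    {"dx": 8.4,"dy": -6.15,"wz": 4.5},
    {"dx": 8.4,"dy": -6.15,"wz": 4.5},
    {"dx": 8.4,"dy": -6.15,"wz": 4.5},
    {"dx": 8.4,"dy": -6.15,"wz": 4.5},
    {"dx": 8.4,"dy": -6.15,"wz": 4.5},
    {"dx": 8.4,"dy": -6.15,"wz": 4.5},
    {"dx": 8.4,"dy": -6.15,"wz": 4.5},
    {"dx": 8.4,"dy": -6.15,"wz": 4.5},
    {"dx": 8.4,"dy": -6.15,"wz": 4.5},
    {"dx": 8.4,"dy": -6.15,"wz": 4.5},
  ],
)

```text
invalid input at $.rows[0]: expected keys dx, dy, dz, wx, wy, wz, hand
```

```bash
cat >> h.py <<'E'
def go(p,o=None):
    o=o or bot.get_obs(); return (R.from_quat(o['tool_rot']).inv().apply(np.array(p)-o['eef_pos'])/.05).round(2)
E
python3 - <<'E'
from h import *
o=bot.get_obs(); im=bot.camera('wrist')
print(o['eef_pos'].round(4),R.from_quat(o['tool_rot']).as_matrix().round(3).tolist(),o['joint_pos'].round(2))
u=proj('wrist',[[.461,-.018,.115],[.461,-.018,.095],[.366,-.059,.15],[.626,-.028,.115]],o);print(u.round(0))
for p in u[:1]: cv2.circle(im,tuple(int(v) for v in p),3,(0,255,0),-1)
cv2.imwrite('pics/w1.png',im[...,::-1])
for d in bot.outline_of('wrist','sleeve')[:4]: print(round(d['score'],2),np.round(d['extent'],1))
E
```

```text
[ 0.1905 -0.4623  0.2423] [[0.925, 0.381, -0.0], [0.381, -0.925, 0.0], [-0.0, -0.0, -1.0]] [-1.18  0.24  0.01  1.34 -0.    1.57]
[[ -37. -195.]
 [ -61. -232.]
 [-130. -182.]
 [ 624. 1040.]]
```

View pics/w1.png

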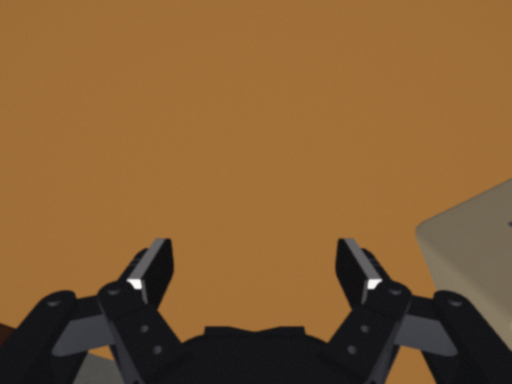

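The move was refused because every key has to be given, so the picture shows only bare table at the start pose. I'll resend with all keys.

Request:
drive_tool(
  rows=[
    {"dx": 4.2,"dy": -3.1,"dz": 0,"wx": 0,"wy": 0,"wz": 2.2,"hand": 85},
    {"dx": 8.4,"dy": -6.15,"dz": 0,"wx": 0,"wy": 0,"wz": 4.5,"hand": 85},
    {"dx": 8.4,"dy": -6.15,"dz": 0,"wx": 0,"wy": 0,"wz": 4.5,"hand": 85},
    {"dx": 8.4,"dy": -6.15,"dz": 0,"wx": 0,"wy": 0,"wz": 4.5,"hand": 85},
    {"dx": 8.4,"dy": -6.15,"dz": 0,"wx": 0,"wy": 0,"wz": 4.5,"hand": 85},
    {"dx": 8.4,"dy": -6.15,"dz": 0,"wx": 0,"wy": 0,"wz": 4.5,"hand": 85},
    {"dx": 8.4,"dy": -6.15,"dz": 0,"wx": 0,"wy": 0,"wz": 4.5,"hand": 85},
    {"dx": 8.4,"dy": -6.15,"dz": 0,"wx": 0,"wy": 0,"wz": 4.5,"hand": 85},
    {"dx": 8.4,"dy": -6.15,"dz": 0,"wx": 0,"wy": 0,"wz": 4.5,"hand": 85},
    {"dx": 8.4,"dy": -6.15,"dz": 0,"wx": 0,"wy": 0,"wz": 4.5,"hand": 85},
    {"dx": 8.4,"dy": -6.15,"dz": 0,"wx": 0,"wy": 0,"wz": 4.5,"hand": 85},
    {"dx": 8.4,"dy": -6.15,"dz": 0,"wx": 0,"wy": 0,"wz": 4.5,"hand": 85},
    {"dx": 8.4,"dy": -6.15,"dz": 0,"wx": 0,"wy": 0,"wz": 4.5,"hand": 85},
    {"dx": 8.4,"dy": -6.15,"dz": 0,"wx": 0,"wy": 0,"wz": 4.5,"hand": 85},
    {"dx": 8.4,"dy": -6.15,"dz": 0,"wx": 0,"wy": 0,"wz": 4.5,"hand": 85},
    {"dx": 8.4,"dy": -6.15,"dz": 0,"wx": 0,"wy": 0,"wz": 4.5,"hand": 85},
  ],
)

```text
clock: 3.2
eef_pos: [0.4613, -0.019, 0.2425]
tool_rot: [1.0, -0.002, 0.0, 0.0]
ft_force: [0.4, 0.9, 0.5]
grip_width: 0.0852
grasp_force: 0.0
```

```bash
python3 - <<'E'
from h import *
o=bot.get_obs(); im=bot.camera('wrist')
print(o['clock'],o['eef_pos'].round(4),R.from_quat(o['tool_rot']).as_matrix().round(3).tolist(),o['joint_pos'].round(2),o['joint_vel'].round(2))
u=proj('wrist',[[.461,-.018,.115],[.461,-.018,.095],[.366,-.059,.15],[.626,-.028,.115]],o);print(u.round(0))
for p in u[:1]: cv2.circle(im,tuple(int(v) for v in p),3,(0,255,0),-1)
cv2.imwrite('pics/w2.png',im[...,::-1])
for d in bot.outline_of('wrist','sleeve')[:4]: print(round(d['score'],2),np.round(d['extent'],1))
E
```

```text
3.2 [ 0.4613 -0.019   0.2425] [[1.0, -0.004, 0.0], [-0.004, -1.0, -0.0], [0.0, 0.0, -1.0]] [-0.04  0.16 -0.09  1.32 -0.    3.1 ] [ 0.01  0.    0.   -0.    0.    0.  ]
[[253. 182.]
 [253. 177.]
 [297. 289.]
 [265. -16.]]
0.89 [294.9 255.2  55.9 104.2]
0.77 [163.6 231.2  82.6  83.2]
0.7 [261.6   6.1  33.1  12.2]
0.65 [253.  167.1  47.8  54.8]
```

View pics/w2.png

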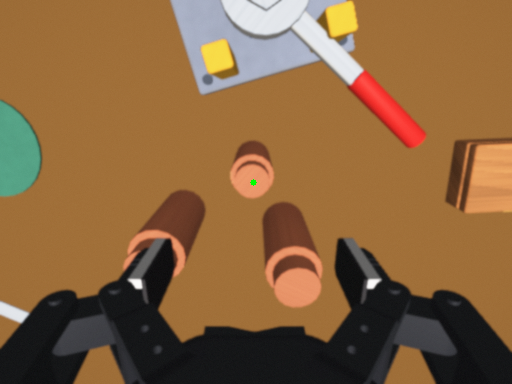

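The wrist view confirms the estimate: the projected top (253,182) lands on the small sleeve's spigot, and the larger sleeves at (163,231) and (295,280) are clear of the fingers. I'll descend and grip.

Request:
drive_tool(
  rows=[
    {"dx": 0,"dy": 0,"dz": 0.8,"wx": 0,"wy": 0,"wz": 0,"hand": 85},
    {"dx": 0,"dy": 0,"dz": 1.6,"wx": 0,"wy": 0,"wz": 0,"hand": 85},
    {"dx": 0,"dy": 0,"dz": 2.2,"wx": 0,"wy": 0,"wz": 0,"hand": 85},
    {"dx": 0,"dy": 0,"dz": 2.8,"wx": 0,"wy": 0,"wz": 0,"hand": 85},
    {"dx": 0,"dy": 0,"dz": 3.2,"wx": 0,"wy": 0,"wz": 0,"hand": 85},
    {"dx": 0,"dy": 0,"dz": 3.5,"wx": 0,"wy": 0,"wz": 0,"hand": 85},
    {"dx": 0,"dy": 0,"dz": 3.5,"wx": 0,"wy": 0,"wz": 0,"hand": 85},
    {"dx": 0,"dy": 0,"dz": 3.5,"wx": 0,"wy": 0,"wz": 0,"hand": 50},
    {"dx": 0,"dy": 0,"dz": 3.5,"wx": 0,"wy": 0,"wz": 0,"hand": 50},
    {"dx": 0,"dy": 0,"dz": 3.5,"wx": 0,"wy": 0,"wz": 0,"hand": 50},
    {"dx": 0,"dy": 0,"dz": 3.5,"wx": 0,"wy": 0,"wz": 0,"hand": 30},
    {"dx": 0,"dy": 0,"dz": 3.5,"wx": 0,"wy": 0,"wz": 0,"hand": 30},
    {"dx": 0,"dy": 0,"dz": 3.5,"wx": 0,"wy": 0,"wz": 0,"hand": 30},
    {"dx": 0,"dy": 0,"dz": 3.5,"wx": 0,"wy": 0,"wz": 0,"hand": 30},
    {"dx": 0,"dy": 0,"dz": 3.5,"wx": 0,"wy": 0,"wz": 0,"hand": 30},
  ],
)

```text
clock: 4.8
eef_pos: [0.4627, -0.0177, 0.0686]
tool_rot: [1.0, -0.001, 0.001, -0.0]
ft_force: [-0.6, 1.6, 6.4]
grip_width: 0.0437
grasp_force: 60.6
```

Request:
drive_tool(
  rows=[
    {"dx": 0,"dy": 0,"dz": -0.5,"wx": 0,"wy": 0,"wz": 0,"hand": 30},
    {"dx": 0,"dy": 0,"dz": -1.2,"wx": 0,"wy": 0,"wz": 0,"hand": 30},
    {"dx": 0,"dy": 0,"dz": -2.0,"wx": 0,"wy": 0,"wz": 0,"hand": 30},
    {"dx": 0,"dy": 0,"dz": -2.7,"wx": 0,"wy": 0,"wz": 0,"hand": 30},
    {"dx": 0,"dy": 0,"dz": -3.2,"wx": 0,"wy": 0,"wz": 0,"hand": 30},
    {"dx": 0,"dy": -0.6,"dz": -3.2,"wx": 0,"wy": 0,"wz": -1.5,"hand": 30},
    {"dx": 0.1,"dy": -1.4,"dz": -3.2,"wx": 0,"wy": 0,"wz": -3,"hand": 30},
    {"dx": 0.1,"dy": -2.2,"dz": -3.2,"wx": 0,"wy": 0,"wz": -4.5,"hand": 30},
    {"dx": 0.1,"dy": -3,"dz": -3.2,"wx": 0,"wy": 0,"wz": -6,"hand": 30},
    {"dx": 0.2,"dy": -3.8,"dz": -3.2,"wx": 0,"wy": 0,"wz": -7.5,"hand": 30},
    {"dx": 0.2,"dy": -4.6,"dz": -3.2,"wx": 0,"wy": 0,"wz": -9,"hand": 30},
    {"dx": 0.2,"dy": -5.4,"dz": -3.2,"wx": 0,"wy": 0,"wz": -10.5,"hand": 30},
    {"dx": 0.3,"dy": -6.2,"dz": -3.2,"wx": 0,"wy": 0,"wz": -12,"hand": 30},
    {"dx": 0.3,"dy": -6.8,"dz": -3.2,"wx": 0,"wy": 0,"wz": -12,"hand": 30},
    {"dx": 0.3,"dy": -7.2,"dz": -3.2,"wx": 0,"wy": 0,"wz": -12,"hand": 30},
    {"dx": 0.3,"dy": -7.2,"dz": -3.2,"wx": 0,"wy": 0,"wz": -12,"hand": 30},
    {"dx": 0.3,"dy": -7.2,"dz": -3.2,"wx": 0,"wy": 0,"wz": -12,"hand": 30},
  ],
)

```text
clock: 6.5
eef_pos: [0.4766, 0.3417, 0.226]
tool_rot: [0.866, 0.5, -0.002, 0.0]
ft_force: [0.2, -0.2, -4.4]
grip_width: 0.0437
grasp_force: 62.8
```

```bash
python3 - <<'E'
from h import *
o=bot.get_obs(); ims={n:bot.camera(n) for n in('scene','side','wrist')}
print(o['eef_pos'].round(4),o['joint_pos'].round(2),o['grip_width'])
for n,im in ims.items():
    h=cv2.cvtColor(im,cv2.COLOR_RGB2HSV); m=((h[...,0]>65)&(h[...,0]<95)&(h[...,1]>90)).astype(np.uint8)
    k,l,st,ce=cv2.connectedComponentsWithStats(m)
    for i in range(1,k):
        if st[i,4]>200:
            c=max(cv2.findContours((l==i).astype(np.uint8),0,1)[0],key=len)[:,0,:].astype(float)
            q=unproj(n,cv2.convexHull(c.astype(np.float32))[:,0,:],.004,o)
            (x,y),r=cv2.minEnclosingCircle(q[:,:2].astype(np.float32)); print(n,st[i],'pad',round(x,4),round(y,4),round(r,4))
cv2.imwrite('pics/w3.png',np.hstack([ims['side'][150:384,130:330],ims['scene'][50:284,230:430]])[...,::-1])
E
```

```text
[0.4766 0.3417 0.226 ] [ 0.62  0.42  0.22  1.37 -0.    2.72] 0.043695953126347234
scene [498   0  14  38 422] pad -1.6374 2.4327 0.7263
scene [322 183  43  26 851] pad 0.4765 0.339 0.0689
side [ 191  277   51   43 1686] pad 0.4759 0.3427 0.0675
wrist [ 201  104  107   96 7484] pad 0.4773 0.3431 0.0682
```

View pics/w3.png

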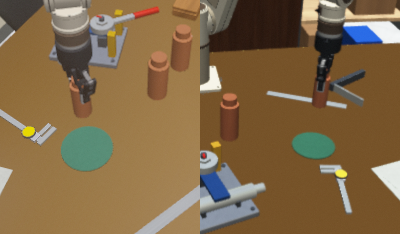

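The sleeve hangs upright directly over the pad; three views agree on the centre at (0.4765, 0.342). I'll lower it.

Request:
drive_tool(
  rows=[
    {"dx": 0,"dy": 0,"dz": 0.7,"wx": 0,"wy": 0,"wz": 0,"hand": 30},
    {"dx": 0,"dy": 0,"dz": 1.4,"wx": 0,"wy": 0,"wz": 0,"hand": 30},
    {"dx": 0,"dy": 0,"dz": 2.0,"wx": 0,"wy": 0,"wz": 0,"hand": 30},
    {"dx": 0,"dy": 0,"dz": 2.5,"wx": 0,"wy": 0,"wz": 0,"hand": 30},
    {"dx": 0,"dy": 0,"dz": 2.8,"wx": 0,"wy": 0,"wz": 0,"hand": 30},
    {"dx": 0,"dy": 0,"dz": 2.95,"wx": 0,"wy": 0,"wz": 0,"hand": 30},
    {"dx": 0,"dy": 0,"dz": 3.03,"wx": 0,"wy": 0,"wz": 0,"hand": 30},
    {"dx": 0,"dy": 0,"dz": 3.06,"wx": 0,"wy": 0,"wz": 0,"hand": 30},
    {"dx": 0,"dy": 0,"dz": 3.06,"wx": 0,"wy": 0,"wz": 0,"hand": 30},
    {"dx": 0,"dy": 0,"dz": 3.06,"wx": 0,"wy": 0,"wz": 0,"hand": 30},
  ],
)

```text
clock: 7.65
eef_pos: [0.478, 0.3424, 0.0754]
tool_rot: [0.867, 0.499, 0.001, -0.0]
ft_force: [0.6, 0.8, -3.8]
grip_width: 0.0437
grasp_force: 62.8
```

Request:
drive_tool(
  rows=[
    {"dx": 0,"dy": 0,"dz": 0.02,"wx": 0,"wy": 0,"wz": 0,"hand": 30},
    {"dx": 0,"dy": 0,"dz": 0.04,"wx": 0,"wy": 0,"wz": 0,"hand": 30},
    {"dx": 0,"dy": 0,"dz": 0.04,"wx": 0,"wy": 0,"wz": 0,"hand": 30},
    {"dx": 0,"dy": 0,"dz": 0.04,"wx": 0,"wy": 0,"wz": 0,"hand": 30},
  ],
)

```text
clock: 8.05
eef_pos: [0.4776, 0.3423, 0.0728]
tool_rot: [0.866, 0.499, 0.001, -0.0]
ft_force: [-0.9, 0.4, -2.0]
grip_width: 0.0439
grasp_force: 62.9
```

Request:
drive_tool(
  rows=[
    {"dx": 0,"dy": 0,"dz": 0.01,"wx": 0,"wy": 0,"wz": 0,"hand": 48},
    {"dx": 0,"dy": 0,"dz": 0.01,"wx": 0,"wy": 0,"wz": 0,"hand": 55},
    {"dx": 0,"dy": 0,"dz": 0.01,"wx": 0,"wy": 0,"wz": 0,"hand": 85},
    {"dx": 0,"dy": 0,"dz": 0.01,"wx": 0,"wy": 0,"wz": 0,"hand": 85},
    {"dx": 0,"dy": 0,"dz": 0.01,"wx": 0,"wy": 0,"wz": 0,"hand": 85},
    {"dx": 0,"dy": 0,"dz": -0.3,"wx": 0,"wy": 0,"wz": 0,"hand": 85},
    {"dx": 0,"dy": 0,"dz": -1,"wx": 0,"wy": 0,"wz": 0,"hand": 85},
    {"dx": 0,"dy": 0,"dz": -1.8,"wx": 0,"wy": 0,"wz": 0,"hand": 85},
    {"dx": 0,"dy": 0,"dz": -2.6,"wx": 0,"wy": 0,"wz": 0,"hand": 85},
    {"dx": 0,"dy": 0,"dz": -3.2,"wx": 0,"wy": 0,"wz": 0,"hand": 85},
    {"dx": 0,"dy": 0,"dz": -3.2,"wx": 0,"wy": 0,"wz": 0,"hand": 85},
  ],
)

```text
clock: 9.15
eef_pos: [0.4797, 0.3436, 0.2382]
tool_rot: [0.867, 0.499, 0.005, -0.001]
ft_force: [0.2, 1.0, 0.3]
grip_width: 0.0854
grasp_force: 0.0
```

```bash
python3 - <<'E'
from h import *
bot.camera('side');bot.camera('scene')
o=bot.get_obs();print(o['clock'],o['eef_pos'].round(4))
for n in('side','scene'):
  for d in bot.look_for(n,'sleeve')[:4]:print(n,round(d['score'],2),np.round(d['extent'],1))
  print(proj(n,[[.478,.342,.004],[.478,.342,.119]]).round(1).tolist())
E
```

```text
9.25 [0.4777 0.3422 0.233 ]
side 0.77 [289.9 226.7  19.1  53.3]
side 0.75 [215.9 287.9  20.9  36.6]
side 0.74 [311.1 196.9  19.7  43.4]
[[215.6, 297.0], [212.1, 270.5]]
scene 0.89 [258.2 167.4  19.9  48.7]
scene 0.79 [217.5 171.4  20.6  50.1]
scene 0.64 [343.7 180.5  15.8  38.4]
[[343.8, 194.9], [348.1, 165.2]]
```

The sleeve stands on the pad, upright in both views and within a pixel of the prediction. Now I'll go above the lever grip at its back end, turning the tool about half a turn to keep joint 6 in range.

Request:
drive_tool(
  rows=[
    {"dx": -0.6,"dy": 0.4,"dz": 0,"wx": 0,"wy": 0,"wz": -1.7,"hand": 50},
    {"dx": -1.2,"dy": 0.8,"dz": 0,"wx": 0,"wy": 0,"wz": -3.4,"hand": 50},
    {"dx": -1.8,"dy": 1.2,"dz": 0,"wx": 0,"wy": 0,"wz": -5.1,"hand": 50},
    {"dx": -2.4,"dy": 1.7,"dz": 0,"wx": 0,"wy": 0,"wz": -6.8,"hand": 50},
    {"dx": -3.0,"dy": 2.1,"dz": 0,"wx": 0,"wy": 0,"wz": -8.5,"hand": 50},
    {"dx": -3.6,"dy": 2.5,"dz": 0,"wx": 0,"wy": 0,"wz": -10.2,"hand": 50},
    {"dx": -4.2,"dy": 2.9,"dz": 0,"wx": 0,"wy": 0,"wz": -11.9,"hand": 50},
    {"dx": -4.8,"dy": 3.4,"dz": 0,"wx": 0,"wy": 0,"wz": -13.6,"hand": 50},
    {"dx": -5.4,"dy": 3.8,"dz": 0,"wx": 0,"wy": 0,"wz": -15.3,"hand": 50},
    {"dx": -6.0,"dy": 4.2,"dz": 0,"wx": 0,"wy": 0,"wz": -17,"hand": 50},
    {"dx": -6.6,"dy": 4.7,"dz": 0,"wx": 0,"wy": 0,"wz": -18.7,"hand": 50},
    {"dx": -7.2,"dy": 5.1,"dz": 0,"wx": 0,"wy": 0,"wz": -20.4,"hand": 50},
    {"dx": -7.8,"dy": 5.5,"dz": 0,"wx": 0,"wy": 0,"wz": -22.1,"hand": 50},
    {"dx": -7.98,"dy": 5.69,"dz": 0,"wx": 0,"wy": 0,"wz": -23.8,"hand": 50},
    {"dx": -7.98,"dy": 5.69,"dz": 0,"wx": 0,"wy": 0,"wz": -25.5,"hand": 50},
    {"dx": -7.98,"dy": 5.69,"dz": 0,"wx": 0,"wy": 0,"wz": -27.2,"hand": 50},
    {"dx": -7.98,"dy": 5.69,"dz": 0,"wx": 0,"wy": 0,"wz": -29,"hand": 50},
    {"dx": -7.98,"dy": 5.69,"dz": 0,"wx": 0,"wy": 0,"wz": -30.5,"hand": 50},
    {"dx": -7.98,"dy": 5.69,"dz": 0,"wx": 0,"wy": 0,"wz": -32.2,"hand": 50},
    {"dx": -7.98,"dy": 5.69,"dz": 0,"wx": 0,"wy": 0,"wz": -33.8,"hand": 50},
  ],
)

```text
clock: 11.35
eef_pos: [0.5222, -0.1456, 0.2301]
tool_rot: [-0.416, 0.909, 0.001, -0.002]
ft_force: [0.2, 1.4, 1.0]
grip_width: 0.0501
grasp_force: 0.0
```

```bash
cat >> h.py <<'E'
C=np.array([.6265,-.0283])
def red(o,im,z=.097):
    h=cv2.cvtColor(im,cv2.COLOR_RGB2HSV); m=(((h[...,0]<4)|(h[...,0]>176))&(h[...,1]>190)&(h[...,2]>100)).astype(np.uint8)
    k,l,st,ce=cv2.connectedComponentsWithStats(m); i=1+st[1:,4].argmax()
    (p,s,a)=cv2.minAreaRect(np.argwhere(l==i)[:,::-1].astype(np.float32))
    b=cv2.boxPoints((p,s,a)); d=[np.linalg.norm(b[0]-b[1]),np.linalg.norm(b[1]-b[2])]
    e=[(b[0]+b[1])/2,(b[2]+b[3])/2] if d[0]<d[1] else [(b[1]+b[2])/2,(b[3]+b[0])/2]
    return st[i],unproj('wrist',np.array(e),z,o)
E
python3 - <<'E'
from h import *
o=bot.get_obs(); im=bot.camera('wrist'); cv2.imwrite('pics/w4.png',im[...,::-1])
print(o['clock'],o['eef_pos'].round(4),o['joint_pos'].round(2))
M=R.from_quat(o['tool_rot']).as_matrix();print('heading',np.arctan2(M[1,0],M[0,0])%(2*np.pi))
s,q=red(o,im);print(s,q.round(4))
for p in q: d=p[:2]-C;print('r',np.hypot(*d).round(4),'phi',(np.arctan2(d[1],d[0])%(2*np.pi)).round(3))
E
```

```text
11.35 [ 0.5222 -0.1456  0.2301] [-0.27  0.33  0.1   1.34  0.   -1.13]
heading 4.0007182719718095
[ 239  137   22   90 1837] [[ 0.4988 -0.1794  0.097 ]
 [ 0.5587 -0.1107  0.097 ]]
r 0.1978 phi 4.011
r 0.1067 phi 4.024
```

View pics/w4.png

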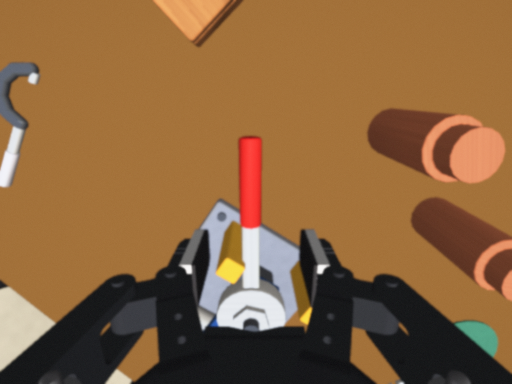

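The wrist view shows the red grip centred in column 250 (rows 137–227), aligned with the tool, lever at φ≈4.01 (0.60 off −x, near the back end). I'll descend around the grip and close to a loose straddle.

Request:
drive_tool(
  rows=[
    {"dx": -0.04,"dy": -0.05,"dz": 0.8,"wx": 0,"wy": 0,"wz": 0,"hand": 50},
    {"dx": -0.04,"dy": -0.05,"dz": 1.6,"wx": 0,"wy": 0,"wz": 0,"hand": 50},
    {"dx": -0.04,"dy": -0.05,"dz": 2.2,"wx": 0,"wy": 0,"wz": 0,"hand": 50},
    {"dx": -0.04,"dy": -0.05,"dz": 2.7,"wx": 0,"wy": 0,"wz": 0,"hand": 50},
    {"dx": -0.04,"dy": -0.05,"dz": 2.9,"wx": 0,"wy": 0,"wz": 0,"hand": 50},
    {"dx": -0.04,"dy": -0.05,"dz": 2.9,"wx": 0,"wy": 0,"wz": 0,"hand": 40},
    {"dx": -0.04,"dy": -0.05,"dz": 2.9,"wx": 0,"wy": 0,"wz": 0,"hand": 27},
    {"dx": -0.04,"dy": -0.05,"dz": 2.9,"wx": 0,"wy": 0,"wz": 0,"hand": 27},
    {"dx": -0.04,"dy": -0.05,"dz": 2.9,"wx": 0,"wy": 0,"wz": 0,"hand": 27},
  ],
)

```text
clock: 12.3
eef_pos: [0.5276, -0.1463, 0.0888]
tool_rot: [-0.414, 0.91, -0.001, 0.001]
ft_force: [-1.1, -0.1, -0.2]
grip_width: 0.027
grasp_force: 0.0
```

```bash
cat > arc.py <<'E'
from h import *
import sys,json
# arc from the current pose to lever angles phis (world), tool centred on grip r=.155
o=bot.get_obs(); M=R.from_quat(o['tool_rot']).as_matrix(); h0=np.arctan2(M[1,0],M[0,0])%(2*np.pi)
d=o['eef_pos'][:2]-C; print('t',o['clock'],'pos',o['eef_pos'].round(4),'head',h0.round(3),'r',np.hypot(*d).round(4),'phi',(np.arctan2(d[1],d[0])%(2*np.pi)).round(3),'F',o['ft_force'].round(1),o['grip_width'])
for ph in np.arange(*map(float,sys.argv[1:4])):
    p=np.r_[C+.155*np.array([np.cos(ph),np.sin(ph)]),o['eef_pos'][2]]
    print(round(ph,2),go(p,o)[:2],'wz',round(-np.degrees(ph-h0)/5,1))
E
python3 arc.py 4.0 2.6 -0.1
```

```text
t 12.3 pos [ 0.5276 -0.1463  0.0888] head 3.995 r 0.154 phi 4.015 F [-1.1 -0.1 -0.2] 0.02698102055226027
4.0 [0.02 0.05] wz -0.1
3.9 [0.01 0.36] wz 1.1
3.8 [-0.04  0.66] wz 2.2
3.7 [-0.11  0.96] wz 3.4
3.6 [-0.22  1.25] wz 4.5
3.5 [-0.35  1.53] wz 5.7
3.4 [-0.51  1.8 ] wz 6.8
3.3 [-0.7   2.05] wz 8.0
3.2 [-0.91  2.27] wz 9.1
3.1 [-1.14  2.48] wz 10.3
3.0 [-1.39  2.66] wz 11.4
2.9 [-1.66  2.82] wz 12.5
2.8 [-1.94  2.95] wz 13.7
2.7 [-2.23  3.04] wz 14.8
```

Request:
drive_tool(
  rows=[
    {"dx": 0.01,"dy": 0.36,"dz": 0.05,"wx": 0,"wy": 0,"wz": 1.1,"hand": 27},
    {"dx": -0.04,"dy": 0.66,"dz": 0.05,"wx": 0,"wy": 0,"wz": 2.2,"hand": 27},
    {"dx": -0.11,"dy": 0.96,"dz": 0.05,"wx": 0,"wy": 0,"wz": 3.4,"hand": 27},
    {"dx": -0.22,"dy": 1.25,"dz": 0.05,"wx": 0,"wy": 0,"wz": 4.5,"hand": 27},
    {"dx": -0.35,"dy": 1.53,"dz": 0.05,"wx": 0,"wy": 0,"wz": 5.7,"hand": 27},
    {"dx": -0.51,"dy": 1.8,"dz": 0.05,"wx": 0,"wy": 0,"wz": 6.8,"hand": 27},
    {"dx": -0.7,"dy": 2.05,"dz": 0.05,"wx": 0,"wy": 0,"wz": 8,"hand": 27},
    {"dx": -0.91,"dy": 2.27,"dz": 0.05,"wx": 0,"wy": 0,"wz": 9.1,"hand": 27},
    {"dx": -1.14,"dy": 2.48,"dz": 0.05,"wx": 0,"wy": 0,"wz": 10.3,"hand": 27},
    {"dx": -1.39,"dy": 2.66,"dz": 0.05,"wx": 0,"wy": 0,"wz": 11.4,"hand": 27},
    {"dx": -1.66,"dy": 2.82,"dz": 0.05,"wx": 0,"wy": 0,"wz": 12.5,"hand": 27},
    {"dx": -1.94,"dy": 2.95,"dz": 0.05,"wx": 0,"wy": 0,"wz": 13.7,"hand": 27},
    {"dx": -2.05,"dy": 2.99,"dz": 0.05,"wx": 0,"wy": 0,"wz": 14,"hand": 27},
    {"dx": -2.05,"dy": 2.99,"dz": 0.05,"wx": 0,"wy": 0,"wz": 14,"hand": 27},
    {"dx": -2.05,"dy": 2.99,"dz": 0.05,"wx": 0,"wy": 0,"wz": 14,"hand": 27},
  ],
)

```text
clock: 13.8
eef_pos: [0.4813, 0.0289, 0.0854]
tool_rot: [0.183, 0.983, -0.001, 0.0]
ft_force: [-0.8, -2.6, -0.3]
grip_width: 0.0268
grasp_force: 1.7
```

```bash
python3 arc.py 2.8 4.15 0.1
```

```text
t 13.8 pos [0.4813 0.0289 0.0854] head 2.773 r 0.1561 phi 2.766 F [-0.8 -2.6 -0.3] 0.026750773718306368
2.8 [-0.02 -0.11] wz -0.3
2.9 [-0.05 -0.41] wz -1.5
3.0 [-0.1  -0.72] wz -2.6
3.1 [-0.19 -1.02] wz -3.7
3.2 [-0.3  -1.31] wz -4.9
3.3 [-0.44 -1.58] wz -6.0
3.4 [-0.61 -1.84] wz -7.2
3.5 [-0.81 -2.08] wz -8.3
3.6 [-1.02 -2.3 ] wz -9.5
3.7 [-1.26 -2.5 ] wz -10.6
3.8 [-1.52 -2.67] wz -11.8
3.9 [-1.79 -2.82] wz -12.9
4.0 [-2.08 -2.94] wz -14.1
4.1 [-2.37 -3.03] wz -15.2
```

Request:
drive_tool(
  rows=[
    {"dx": -0.05,"dy": -0.41,"dz": 0,"wx": 0,"wy": 0,"wz": -1.5,"hand": 27},
    {"dx": -0.1,"dy": -0.72,"dz": 0,"wx": 0,"wy": 0,"wz": -2.6,"hand": 27},
    {"dx": -0.19,"dy": -1.02,"dz": 0,"wx": 0,"wy": 0,"wz": -3.7,"hand": 27},
    {"dx": -0.3,"dy": -1.31,"dz": 0,"wx": 0,"wy": 0,"wz": -4.9,"hand": 27},
    {"dx": -0.44,"dy": -1.58,"dz": 0,"wx": 0,"wy": 0,"wz": -6,"hand": 27},
    {"dx": -0.61,"dy": -1.84,"dz": 0,"wx": 0,"wy": 0,"wz": -7.2,"hand": 27},
    {"dx": -0.81,"dy": -2.08,"dz": 0,"wx": 0,"wy": 0,"wz": -8.3,"hand": 27},
    {"dx": -1.02,"dy": -2.3,"dz": 0,"wx": 0,"wy": 0,"wz": -9.5,"hand": 27},
    {"dx": -1.26,"dy": -2.5,"dz": 0,"wx": 0,"wy": 0,"wz": -10.6,"hand": 27},
    {"dx": -1.52,"dy": -2.67,"dz": 0,"wx": 0,"wy": 0,"wz": -11.8,"hand": 27},
    {"dx": -1.79,"dy": -2.82,"dz": 0,"wx": 0,"wy": 0,"wz": -12.9,"hand": 27},
    {"dx": -2.08,"dy": -2.94,"dz": 0,"wx": 0,"wy": 0,"wz": -14.1,"hand": 27},
    {"dx": -2.2,"dy": -2.98,"dz": 0,"wx": 0,"wy": 0,"wz": -14.5,"hand": 27},
    {"dx": -2.2,"dy": -2.98,"dz": 0,"wx": 0,"wy": 0,"wz": -14.5,"hand": 27},
    {"dx": -2.2,"dy": -2.98,"dz": 0,"wx": 0,"wy": 0,"wz": -14.5,"hand": 27},
  ],
)

```text
clock: 15.3
eef_pos: [0.5304, -0.1491, 0.0851]
tool_rot: [-0.433, 0.901, 0.0, 0.001]
ft_force: [0.1, 0.8, 1.1]
grip_width: 0.0273
grasp_force: 0.0
```

```bash
python3 arc.py 4.0 2.65 -0.1
```

```text
t 15.3 pos [ 0.5304 -0.1491  0.0851] head 4.037 r 0.1543 phi 4.04 F [0.1 0.8 1.1] 0.02725921455682978
4.0 [0.01 0.13] wz 0.4
3.9 [-0.02  0.43] wz 1.6
3.8 [-0.07  0.74] wz 2.7
3.7 [-0.16  1.04] wz 3.9
3.6 [-0.28  1.32] wz 5.0
3.5 [-0.42  1.6 ] wz 6.2
3.4 [-0.6   1.85] wz 7.3
3.3 [-0.79  2.09] wz 8.5
3.2 [-1.01  2.31] wz 9.6
3.1 [-1.25  2.51] wz 10.7
3.0 [-1.51  2.68] wz 11.9
2.9 [-1.78  2.82] wz 13.0
2.8 [-2.07  2.94] wz 14.2
2.7 [-2.37  3.03] wz 15.3
```

Second forward stroke.

Request:
drive_tool(
  rows=[
    {"dx": -0.02,"dy": 0.43,"dz": 0.02,"wx": 0,"wy": 0,"wz": 1.6,"hand": 27},
    {"dx": -0.07,"dy": 0.74,"dz": 0.02,"wx": 0,"wy": 0,"wz": 2.7,"hand": 27},
    {"dx": -0.16,"dy": 1.04,"dz": 0.02,"wx": 0,"wy": 0,"wz": 3.9,"hand": 27},
    {"dx": -0.28,"dy": 1.32,"dz": 0.02,"wx": 0,"wy": 0,"wz": 5,"hand": 27},
    {"dx": -0.42,"dy": 1.6,"dz": 0.02,"wx": 0,"wy": 0,"wz": 6.2,"hand": 27},
    {"dx": -0.6,"dy": 1.85,"dz": 0.02,"wx": 0,"wy": 0,"wz": 7.3,"hand": 27},
    {"dx": -0.79,"dy": 2.09,"dz": 0.02,"wx": 0,"wy": 0,"wz": 8.5,"hand": 27},
    {"dx": -1.01,"dy": 2.31,"dz": 0.02,"wx": 0,"wy": 0,"wz": 9.6,"hand": 27},
    {"dx": -1.25,"dy": 2.51,"dz": 0.02,"wx": 0,"wy": 0,"wz": 10.7,"hand": 27},
    {"dx": -1.51,"dy": 2.68,"dz": 0.02,"wx": 0,"wy": 0,"wz": 11.9,"hand": 27},
    {"dx": -1.78,"dy": 2.82,"dz": 0.02,"wx": 0,"wy": 0,"wz": 13,"hand": 27},
    {"dx": -2.07,"dy": 2.94,"dz": 0.02,"wx": 0,"wy": 0,"wz": 14.2,"hand": 27},
    {"dx": -2.19,"dy": 2.98,"dz": 0.02,"wx": 0,"wy": 0,"wz": 14.6,"hand": 27},
    {"dx": -2.19,"dy": 2.98,"dz": 0.02,"wx": 0,"wy": 0,"wz": 14.6,"hand": 27},
    {"dx": -2.19,"dy": 2.98,"dz": 0.02,"wx": 0,"wy": 0,"wz": 14.6,"hand": 27},
  ],
)

```text
clock: 16.8
eef_pos: [0.4812, 0.029, 0.0837]
tool_rot: [0.188, 0.982, -0.001, -0.0]
ft_force: [-1.0, -3.6, -1.0]
grip_width: 0.0269
grasp_force: 2.0
```

```bash
python3 arc.py 2.8 4.15 0.1; python3 - <<'E'
from h import *
import cv2
a=bot.camera('scene')[190:250,205:300];b=bot.camera('side')[150:210,180:275]
cv2.imwrite('pics/n1.png',cv2.resize(np.hstack([a,b]),None,fx=4.2,fy=4.2,interpolation=cv2.INTER_CUBIC)[...,::-1])
E
```

```text
t 16.8 pos [0.4812 0.029  0.0837] head 2.764 r 0.1562 phi 2.766 F [-1.  -3.6 -1. ] 0.02694519238295808
2.8 [-0.03 -0.11] wz -0.4
2.9 [-0.05 -0.41] wz -1.6
3.0 [-0.11 -0.72] wz -2.7
3.1 [-0.2  -1.02] wz -3.8
3.2 [-0.31 -1.3 ] wz -5.0
3.3 [-0.46 -1.58] wz -6.1
3.4 [-0.63 -1.84] wz -7.3
3.5 [-0.83 -2.08] wz -8.4
3.6 [-1.05 -2.29] wz -9.6
3.7 [-1.29 -2.49] wz -10.7
3.8 [-1.54 -2.66] wz -11.9
3.9 [-1.82 -2.81] wz -13.0
4.0 [-2.1  -2.92] wz -14.2
4.1 [-2.4  -3.01] wz -15.3
```

View pics/n1.png

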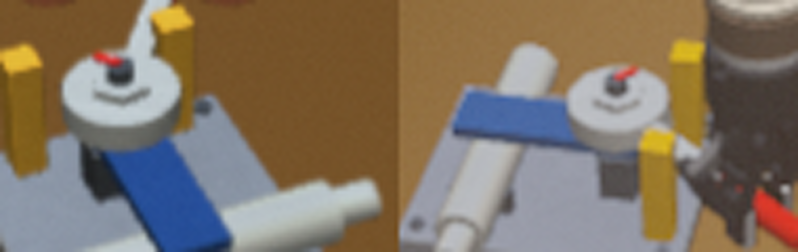

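The crop shows the pointer now swung round towards world (−x,−y) (scene (95,57) from stud (120,68)), so the nut is near but not yet at the stop. The lever reached its forward end at normal force, so I'll do another back-and-forward stroke.

Request:
drive_tool(
  rows=[
    {"dx": -0.05,"dy": -0.41,"dz": 0,"wx": 0,"wy": 0,"wz": -1.6,"hand": 27},
    {"dx": -0.11,"dy": -0.72,"dz": 0,"wx": 0,"wy": 0,"wz": -2.7,"hand": 27},
    {"dx": -0.2,"dy": -1.02,"dz": 0,"wx": 0,"wy": 0,"wz": -3.8,"hand": 27},
    {"dx": -0.31,"dy": -1.3,"dz": 0,"wx": 0,"wy": 0,"wz": -5,"hand": 27},
    {"dx": -0.46,"dy": -1.58,"dz": 0,"wx": 0,"wy": 0,"wz": -6.1,"hand": 27},
    {"dx": -0.63,"dy": -1.84,"dz": 0,"wx": 0,"wy": 0,"wz": -7.3,"hand": 27},
    {"dx": -0.83,"dy": -2.08,"dz": 0,"wx": 0,"wy": 0,"wz": -8.4,"hand": 27},
    {"dx": -1.05,"dy": -2.29,"dz": 0,"wx": 0,"wy": 0,"wz": -9.6,"hand": 27},
    {"dx": -1.29,"dy": -2.49,"dz": 0,"wx": 0,"wy": 0,"wz": -10.7,"hand": 27},
    {"dx": -1.54,"dy": -2.66,"dz": 0,"wx": 0,"wy": 0,"wz": -11.9,"hand": 27},
    {"dx": -1.82,"dy": -2.81,"dz": 0,"wx": 0,"wy": 0,"wz": -13,"hand": 27},
    {"dx": -2.1,"dy": -2.92,"dz": 0,"wx": 0,"wy": 0,"wz": -14.2,"hand": 27},
    {"dx": -2.22,"dy": -2.96,"dz": 0,"wx": 0,"wy": 0,"wz": -14.6,"hand": 27},
    {"dx": -2.22,"dy": -2.96,"dz": 0,"wx": 0,"wy": 0,"wz": -14.6,"hand": 27},
    {"dx": -2.22,"dy": -2.96,"dz": 0,"wx": 0,"wy": 0,"wz": -14.6,"hand": 27},
  ],
)

```text
clock: 18.4
eef_pos: [0.531, -0.1487, 0.0839]
tool_rot: [-0.433, 0.901, 0.0, 0.001]
ft_force: [-0.4, 0.3, 0.0]
grip_width: 0.027
grasp_force: 0.0
```

```bash
python3 arc.py 4.0 2.65 -0.1
```

```text
t 18.4 pos [ 0.531  -0.1487  0.0839] head 4.038 r 0.1537 phi 4.042 F [-0.4  0.3  0. ] 0.026992430835779686
4.0 [0.02 0.13] wz 0.4
3.9 [-0.    0.44] wz 1.6
3.8 [-0.06  0.74] wz 2.7
3.7 [-0.15  1.04] wz 3.9
3.6 [-0.27  1.33] wz 5.0
3.5 [-0.41  1.6 ] wz 6.2
3.4 [-0.58  1.86] wz 7.3
3.3 [-0.78  2.1 ] wz 8.5
3.2 [-1.    2.32] wz 9.6
3.1 [-1.24  2.51] wz 10.7
3.0 [-1.5   2.68] wz 11.9
2.9 [-1.77  2.83] wz 13.0
2.8 [-2.06  2.94] wz 14.2
2.7 [-2.36  3.03] wz 15.3
```

The nut may come solid during this stroke, so I'll take it in short pieces and watch the force.

Request:
drive_tool(
  rows=[
    {"dx": 0,"dy": 0.44,"dz": 0.02,"wx": 0,"wy": 0,"wz": 1.6,"hand": 27},
    {"dx": -0.06,"dy": 0.74,"dz": 0.02,"wx": 0,"wy": 0,"wz": 2.7,"hand": 27},
    {"dx": -0.15,"dy": 1.04,"dz": 0.02,"wx": 0,"wy": 0,"wz": 3.9,"hand": 27},
    {"dx": -0.2,"dy": 1.18,"dz": 0.02,"wx": 0,"wy": 0,"wz": 4.5,"hand": 27},
  ],
)

```text
clock: 18.8
eef_pos: [0.4909, -0.1039, 0.0832]
tool_rot: [-0.248, 0.969, -0.001, 0.001]
ft_force: [2.5, -3.6, -2.5]
grip_width: 0.0274
grasp_force: 1.8
```

```bash
python3 arc.py 3.6 2.65 -0.05
```

```text
t 18.8 pos [ 0.4909 -0.1039  0.0832] head 3.643 r 0.1552 phi 3.65 F [ 2.5 -3.6 -2.5] 0.0273616189991465
3.6 [-0.01  0.16] wz 0.5
3.55 [-0.02  0.31] wz 1.1
3.5 [-0.04  0.46] wz 1.6
3.45 [-0.06  0.62] wz 2.2
3.4 [-0.1   0.77] wz 2.8
3.35 [-0.14  0.92] wz 3.4
3.3 [-0.18  1.06] wz 3.9
3.25 [-0.24  1.21] wz 4.5
3.2 [-0.3   1.35] wz 5.1
3.15 [-0.37  1.49] wz 5.6
3.1 [-0.45  1.62] wz 6.2
3.05 [-0.53  1.75] wz 6.8
3.0 [-0.62  1.88] wz 7.4
2.95 [-0.72  2.  ] wz 7.9
2.9 [-0.82  2.12] wz 8.5
2.85 [-0.93  2.23] wz 9.1
2.8 [-1.04  2.34] wz 9.7
2.75 [-1.16  2.44] wz 10.2
2.7 [-1.28  2.53] wz 10.8
2.65 [-1.41  2.62] wz 11.4
```

Driving now (4.4 N). I'll go on in steps.

Request:
drive_tool(
  rows=[
    {"dx": -0.02,"dy": 0.31,"dz": 0,"wx": 0,"wy": 0,"wz": 1.1,"hand": 27},
    {"dx": -0.04,"dy": 0.46,"dz": 0,"wx": 0,"wy": 0,"wz": 1.6,"hand": 27},
    {"dx": -0.06,"dy": 0.62,"dz": 0,"wx": 0,"wy": 0,"wz": 2.2,"hand": 27},
  ],
)

```text
clock: 19.1
eef_pos: [0.4795, -0.0769, 0.0833]
tool_rot: [-0.154, 0.988, -0.002, 0.001]
ft_force: [4.6, -8.7, -4.4]
grip_width: 0.0272
grasp_force: 4.6
```

Request:
drive_tool(
  rows=[
    {"dx": -0.01,"dy": 0.06,"dz": 0,"wx": 0,"wy": 0,"wz": 0.2,"hand": 27},
    {"dx": -0.01,"dy": 0.06,"dz": 0,"wx": 0,"wy": 0,"wz": 0.2,"hand": 27},
  ],
)

```text
clock: 19.3
eef_pos: [0.4788, -0.0748, 0.0832]
tool_rot: [-0.146, 0.989, -0.003, 0.001]
ft_force: [1.5, -9.1, -3.5]
grip_width: 0.0269
grasp_force: 4.5
```

Request:
drive_tool(
  rows=[
    {"dx": -0.01,"dy": 0.1,"dz": 0,"wx": 0,"wy": 0,"wz": 0.3,"hand": 27},
    {"dx": -0.02,"dy": 0.2,"dz": 0,"wx": 0,"wy": 0,"wz": 0.7,"hand": 27},
    {"dx": -0.02,"dy": 0.2,"dz": 0,"wx": 0,"wy": 0,"wz": 0.7,"hand": 27},
  ],
)

```text
clock: 19.6
eef_pos: [0.4767, -0.0667, 0.0831]
tool_rot: [-0.115, 0.993, -0.005, 0.0]
ft_force: [1.6, -14.6, -3.8]
grip_width: 0.0266
grasp_force: 7.0
```

```bash
python3 arc.py 3.4 3.2 -0.1; python3 - <<'E'
from h import *
import cv2
a=bot.camera('scene')[190:250,205:300];b=bot.camera('side')[150:210,180:275]
cv2.imwrite('pics/n2.png',cv2.resize(np.hstack([a,b]),None,fx=4.2,fy=4.2,interpolation=cv2.INTER_CUBIC)[...,::-1])
E
```

```text
t 19.6 pos [ 0.4767 -0.0667  0.0831] head 3.372 r 0.1546 phi 3.393 F [  1.6 -14.6  -3.8] 0.026591020203499693
3.4 [ 0.01 -0.02] wz -0.3
3.3 [0.   0.29] wz 0.8
```

View pics/n2.png

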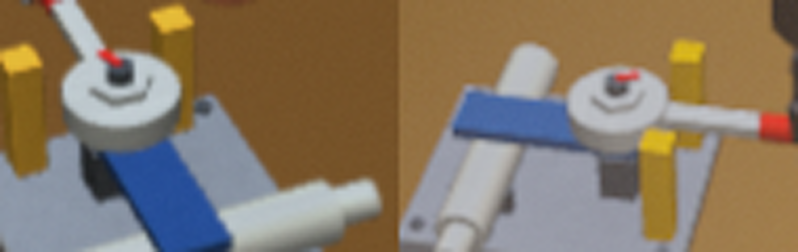

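Request:
drive_tool(
  rows=[
    {"dx": 0,"dy": 0.15,"dz": 0,"wx": 0,"wy": 0,"wz": 0.4,"hand": 27},
    {"dx": 0,"dy": 0.15,"dz": 0,"wx": 0,"wy": 0,"wz": 0.4,"hand": 27},
    {"dx": 0,"dy": 0.15,"dz": 0,"wx": 0,"wy": 0,"wz": 0.4,"hand": 27},
  ],
)

```text
clock: 20.0
eef_pos: [0.4753, -0.0608, 0.0831]
tool_rot: [-0.097, 0.995, -0.006, 0.001]
ft_force: [2.8, -17.6, -4.4]
grip_width: 0.0269
grasp_force: 8.7
```

```bash
python3 arc.py 3.4 3.3 -0.1; python3 - <<'E'
from h import *
for n,(x0,y0,w,h_) in(('scene',(221,195,20,22)),('side',(222,160,22,18))):
    im=bot.camera(n); k=im[y0:y0+h_,x0:x0+w].astype(int)
    g=k.sum(2)
    red=(k[...,0]>150)&(k[...,1]<90); w8=np.clip(k[...,0]-k[...,1]-40,0,None)
    ys,xs=np.nonzero(w8>20); W=w8[ys,xs]; c=np.r_[(xs*W).sum(),(ys*W).sum()]/W.sum()+[x0,y0]
    for z in(.118,.125,.132):
        q=unproj(n,[c],z)[0,:2]-C; print(n,c.round(1),z,q.round(4),'nut',((.265-np.arctan2(q[1],q[0]))%(2*np.pi)).round(2))
E
```

```text
t 20.0 pos [ 0.4753 -0.0608  0.0831] head 3.337 r 0.1547 phi 3.353 F [  2.8 -17.6  -4.4] 0.026924851673238714
3.4 [ 0.   -0.14] wz -0.7
3.3 [0.01 0.17] wz 0.4
scene [230.8 203.2] 0.118 [-0.0145 -0.0062] nut 3.0
scene [230.8 203.2] 0.125 [-0.0057 -0.0069] nut 2.52
scene [230.8 203.2] 0.132 [ 0.0031 -0.0076] nut 1.45
side [234.1 167.8] 0.118 [-0.0031 -0.0111] nut 2.11
side [234.1 167.8] 0.125 [-0.0076 -0.0036] nut 2.96
side [234.1 167.8] 0.132 [-0.012   0.0039] nut 3.72
```

Request:
drive_tool(
  rows=[
    {"dx": 0,"dy": 0.15,"dz": 0,"wx": 0,"wy": 0,"wz": 0,"hand": 27},
    {"dx": 0,"dy": 0.3,"dz": 0,"wx": 0,"wy": 0,"wz": 0,"hand": 27},
    {"dx": 0,"dy": 0.3,"dz": 0,"wx": 0,"wy": 0,"wz": 0,"hand": 27},
    {"dx": 0,"dy": 0.3,"dz": 0,"wx": 0,"wy": 0,"wz": 0,"hand": 27},
    {"dx": 0,"dy": 0.3,"dz": 0,"wx": 0,"wy": 0,"wz": 0,"hand": 27},
  ],
)

```text
clock: 20.6
eef_pos: [0.4723, -0.0492, 0.0831]
tool_rot: [-0.096, 0.995, -0.01, 0.0]
ft_force: [2.4, -26.2, -5.3]
grip_width: 0.0269
grasp_force: 13.2
```

```bash
python3 arc.py 3.4 3.3 -0.1; python3 - <<'E'
from h import *
import cv2
for n in('scene','side'):
    im=bot.camera(n).astype(int)
    # light-grey handle between r=.05 and .10 : brightness along arcs of candidate angles
    best=[]
    for ph in np.arange(2.7,4.1,.01):
        P=np.array([[*(C+r*np.array([np.cos(ph),np.sin(ph)])),.095] for r in np.linspace(.06,.1,15)])
        u=proj(n,P).round().astype(int); v=im[u[:,1],u[:,0]]; best.append((v[:,2].mean(),ph))
    best=np.array(best); w=np.clip(best[:,0]-.6*best[:,0].max(),0,None); print(n,'lever phi max',best[best[:,0].argmax()],'mean',(w*best[:,1]).sum()/w.sum())
E
```

```text
t 20.6 pos [ 0.4723 -0.0492  0.0831] head 3.333 r 0.1556 phi 3.276 F [  2.4 -26.2  -5.3] 0.0268924603941997
3.4 [-0.01 -0.38] wz -0.8
3.3 [-0.01 -0.07] wz 0.4
scene lever phi max [208.53333333   3.33      ] mean 3.3006130455661435
side lever phi max [195.4    3.35] mean 3.2468848905408723
```

Request:
drive_tool(
  rows=[
    {"dx": 0,"dy": -0.2,"dz": 0,"wx": 0,"wy": 0,"wz": 0,"hand": 27},
    {"dx": 0,"dy": -0.4,"dz": 0,"wx": 0,"wy": 0,"wz": 0,"hand": 27},
    {"dx": 0,"dy": -0.4,"dz": 0,"wx": 0,"wy": 0,"wz": 0,"hand": 27},
    {"dx": 0,"dy": -0.4,"dz": 0,"wx": 0,"wy": 0,"wz": 0,"hand": 27},
  ],
)

```text
clock: 21.1
eef_pos: [0.4767, -0.0652, 0.0832]
tool_rot: [-0.097, 0.995, -0.005, 0.001]
ft_force: [2.8, -15.4, -4.2]
grip_width: 0.027
grasp_force: 7.5
```

```bash
cat > lev.py <<'E'
from h import *
for n in('scene','side'):
    im=bot.camera(n).astype(int); best=[]
    for ph in np.arange(2.7,4.1,.01):
        P=np.array([[*(C+r*np.array([np.cos(ph),np.sin(ph)])),.095] for r in np.linspace(.06,.1,15)])
        u=proj(n,P).round().astype(int); best.append((im[u[:,1],u[:,0],2].mean(),ph))
    best=np.array(best); w=np.where(best[:,0]>.85*best[:,0].max(),1,0); print(n,'lever phi',((w*best[:,1]).sum()/w.sum()).round(3))
# pointer centroid triangulated
from scipy.optimize import least_squares
cs={}
for n,(x0,y0,w,h_) in(('scene',(221,195,20,22)),('side',(222,160,22,18))):
    k=bot.camera(n)[y0:y0+h_,x0:x0+w].astype(int); w8=np.clip(k[...,0]-k[...,1]-40,0,None); w8[w8<20]=0
    ys,xs=np.indices(w8.shape); cs[n]=np.r_[(xs*w8).sum(),(ys*w8).sum()]/w8.sum()+[x0,y0]
s=least_squares(lambda p:np.r_[proj('scene',p)[0]-cs['scene'],proj('side',p)[0]-cs['side']],[.62,-.03,.125]).x
q=s[:2]-C; print('pointer',s.round(4),'nut',((.265-np.arctan2(q[1],q[0]))%(2*np.pi)).round(2), cs)
E
python3 arc.py 3.4 3.3 -0.1;python3 lev.py
```

```text
t 21.1 pos [ 0.4767 -0.0652  0.0832] head 3.336 r 0.1543 phi 3.383 F [  2.8 -15.4  -4.2] 0.026981056350001986
3.4 [ 0.01 -0.05] wz -0.7
3.3 [0.02 0.26] wz 0.4
scene lever phi 3.4
side lever phi 3.435
pointer [ 0.6196 -0.0347  0.1236] nut 2.66 {'scene': array([230.75067265, 203.22690583]), 'side': array([234.14173228, 167.7519685 ])}
```

The force is purely elastic: the lever springs back with the tool while the pointer stays fixed at about 2.66 rad measured. So the nut is solid against its stop. I'll relax, open and retreat upwards.

Request:
drive_tool(
  rows=[
    {"dx": 0,"dy": -0.2,"dz": 0,"wx": 0,"wy": 0,"wz": 0,"hand": 27},
    {"dx": 0,"dy": -0.4,"dz": 0,"wx": 0,"wy": 0,"wz": 0,"hand": 27},
    {"dx": 0.02,"dy": -0.5,"dz": 0,"wx": 0,"wy": 0,"wz": 0,"hand": 40},
    {"dx": 0.02,"dy": -0.5,"dz": 0,"wx": 0,"wy": 0,"wz": 0,"hand": 50},
    {"dx": 0.02,"dy": -0.5,"dz": 0,"wx": 0,"wy": 0,"wz": 0,"hand": 50},
    {"dx": 0.02,"dy": -0.5,"dz": -0.4,"wx": 0,"wy": 0,"wz": 0,"hand": 50},
    {"dx": 0.02,"dy": -0.5,"dz": -1.2,"wx": 0,"wy": 0,"wz": 0,"hand": 50},
    {"dx": 0.02,"dy": -0.5,"dz": -2.0,"wx": 0,"wy": 0,"wz": 0,"hand": 50},
    {"dx": 0.02,"dy": -0.5,"dz": -2.8,"wx": 0,"wy": 0,"wz": 0,"hand": 50},
    {"dx": 0.02,"dy": -0.5,"dz": -2.8,"wx": 0,"wy": 0,"wz": 0,"hand": 50},
    {"dx": 0.02,"dy": -0.5,"dz": -2.8,"wx": 0,"wy": 0,"wz": 0,"hand": 50},
  ],
)

```text
clock: 22.4
eef_pos: [0.4797, -0.0847, 0.2237]
tool_rot: [-0.1, 0.995, -0.0, 0.001]
ft_force: [-0.8, -0.7, 0.2]
grip_width: 0.05
grasp_force: 0.0
```

```bash
python3 lev.py; python3 - <<'E'
from h import *
o=bot.get_obs();print(o['clock'],o['eef_pos'],o['ft_force'])
for n in('side','scene'):
  bot.camera(n)
  for d in bot.look_for(n,'sleeve')[:3]:print(n,round(d['score'],2),np.round(d['extent'],1))
# lever grip height from triangulation unavailable; strap/shaft check by wrist skipped
E
```

```text
scene lever phi 3.55
side lever phi 3.58
pointer [ 0.6194 -0.035   0.1238] nut 2.65 {'scene': array([230.54908486, 203.08153078]), 'side': array([234.13445378, 167.74369748])}
22.6 [ 0.47822934 -0.08481891  0.22114206] [ 0.16936446 -1.07240551  0.53888543]
side 0.92 [288.4 227.2  24.1  50.3]
side 0.76 [216.4 286.8  18.2  38.7]
side 0.64 [310.  197.8  18.   48.9]
scene 0.98 [258.2 168.3  19.9  44.5]
scene 0.74 [346.6 181.9  15.9  40.1]
scene 0.66 [218.4 168.9  20.3  49.4]
```

```bash
python3 -c "
from workcell import bot
print(bot.job_done())"
```

```text
the job is handed in; nothing more can be done
None
```

The job is handed in, with no verdict shown: the sleeve stands upright on the green pad, the pointer reads about 2.65 rad and didn't move under a 26 N push on the lever, so I take the nut as fully tight, and the arm is clear. I steered clear of the case, caliper and micrometer but didn't re-check their positions at the end.

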